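# Free the chalk pot from its stud stand and set it in the tray

### The arm

A 6-joint arm with a two-finger parallel gripper is mounted at the origin on the work surface. World frame = base frame: x ahead of the robot, y to its left, z up, the work surface at z = 0. Lengths are in m, angles in rad, forces in N, time in s.
With the tool pointing down it reaches from about 0.325 to 0.75 m from the base axis. Payload 7.6 kg.
Tool frame: the origin (TCP) lies between the finger pads; the fingertips stand 22 mm ahead of it and the grasp point (between the pads) lies 3 mm ahead of it (bot.nose_length is the z of the fingertips in the tool frame, in m); z points along the fingers, y is the direction in which the jaws open and shut (so a half turn about z gives the same grasp; the last joint's range is limited). The gripper opens to 85 mm and grips with 20 to 120 N. Pads are 22 mm wide; open, the fingers measure 114 mm over their backs; the gripper's body (76 mm by 85 mm) begins 54 mm behind the grasp point. The pads swing forward as they close: fully open they stand 13 mm farther back than shut.
Start: joints at [-1.205, 0.052, 1.401, -0, 1.689, -0.07], TCP at [0.222, -0.476, 0.22] pointing down, gripper open.
Joint ranges: [-2.9, 2.9], [-0.91, 2.17], [0.12, 2.37], [-1.06, 4.2], [0.26, 2.73], [-2.93, 2.93]. Speed limits (rad/s): [2.57, 2.57, 3.01, 3.14, 3.14, 3.14].

### API

Orientations are given as a unit quaternion [x, y, z, w].
In Python, from station import bot gives the robot as it stands. The module is installed in compiled form; this text tells all that it offers.
- The arm moves only by the shell command python3 -m crank 'ROWS' [OPENING] [FORCE]. ROWS is JSON, a list of rows, each a list of 6 numbers: the shift along the tool's x, y, z in mm, then the turn, a rotation vector about the tool's x, y, z in rad. In form: [[tx, ty, tz, rx, ry, rz], ...]. A call has 1 to 8 rows; each row shifts and turns the pose as measured when the row begins, along the tool's axes as they then stand; what a row does not reach is not made up. A row lasts 1/12 s, in which the tool goes at most 41.7 mm and 7.16 degrees, less where a joint would pass 70% of its speed; a pose out of reach is approached as far as the arm can. A call is refused whole if a number of a shift passes 41.7 or a number of a turn 0.125, either way. A call with a gripper value outside its range is refused whole. OPENING is the opening, from 0 (shut) to 1 (fully open), set as the call begins (- or left out, the last holds). The fingers move at their own pace and stop on an object; FORCE is the grip in N (left out, the last holds). Time passes only in rows, so rows that do not move let the fingers close. It gives the time, the measured TCP pose, the force and the opening at its end, in the units of the state.
- bot.get_obs(): the state, without advancing time (a new reading comes with each control period).
- bot.capture(name): name is "scene" or "top" or "wrist"; returns a dict with "image" (420x560x3 uint8, red, green, blue), "z_map" (420x560 float32, m along the optical axis (not along the pixel's ray), 0 where there is no reading), "fov_y" (degrees; the focal length in pixels is half the picture's height over the tangent of half this angle, whatever the lens; pixels are square), "cx", "cy" (the principal point, pixels), "view" (4x4, takes a point from world to camera coordinates). Camera axes: x right, y down, z forward; pixel columns grow to the right and rows downward; lengths in m; the calibration is good to about 2 mm. A picture is of the moment at which its call begins.
- bot.hand_in(): hands the job in, once; it reports no verdict.
The state is a dict: "time": time; "q": joint angles; "joint_vel": joint speeds; "joint_torque": joint torques, N m; "tcp_pos": TCP position; "tool_rot": TCP orientation; "contact_force": force on the tool from outside, world axes, zero at the start; "torque": the same for the moment, N m; "width": finger opening in m.
Only numpy, scipy, OpenCV 4.12 (cv2) and the standard library are available. Lean on these libraries where they do the work, as an engineer would, in place of code of your own. Each camera call takes 0.05 s, during which the arm holds its last target.

### The job

The chalk pot is locked on its low steel stand by two headed studs in its keyhole base plate. Slide the pot along until the wide ends of both keyholes are around the stud heads, lift it off by its arch handle and set it down gently (not dropped), upright and flat on the floor of the shallow tray, clear of the spring clip that lies there, and let go. Leave the other things where they are.

Things in the scene. Friction and masses are not known exactly. Their poses are not given: they have to be found in the camera images.
- pot_centre (a point): Chalk pot: open round steel pot (outer diameter 70 mm, rim 65 mm above its underside) fixed on a flat aluminium base plate, with an arch handle over its mouth; 116 mm tall, about 0.55 kg. This point is on its axis, 58 mm above the underside of the base plate; z is up.
- pot: The pot again, origin at the centre of the underside of its base plate (84 mm along x, 146 mm along y, 5 mm thick); axes as at pot_centre. The plate has two equal keyholes at y = +52 and -52 mm: a 12 mm wide slot from x = -26 to +5 mm that opens into a 25 mm wide eight-sided hole centred at x = +18 mm. At the start the studs are in the narrow slots.
- pot_handle (a point): Middle of the handle's straight grip bar: round, 12 mm thick, straight for 54 mm along the pot's y, its middle line 110 mm above the pot's underside; 39 mm of free height between bar and rim. The handle's legs stand at y = +37 and -37 mm.
- stand_top (a point): Centre of the flat top of the fixed steel stand (140 mm along x, 160 mm along y, 40 mm high); z is up. Two studs rise from it at x = 0, y = +52 and -52 mm: neck 8 mm thick, head 16 mm wide from 7 to 11 mm above the top. The pot's underside rests on this top, its axes parallel to the stand's, its axis at x = +6 to +20 mm at the start.
- stand: The stand again, origin at its underside. With the pot's axis at x = -18 mm of the stand the wide holes are centred on the stud heads (about 4 mm of play either way) and the pot lifts straight up: slide it 24 to 38 mm towards the stand's -x. Slid too far, the heads hold it again. It slides with plain friction of a few newtons.
- tray_in (a point): Centre of the inner floor of a shallow plastic tray, loose, about 0.7 kg: inside 220 mm along x by 170 mm along y, walls 5 mm thick, rim 22 mm above the tray's underside, floor 5 mm thick. The spring clip lies inside close to the +x end wall.
- tray: The tray; origin at the centre of its underside.
- clip_centre (a point): Bystander, to be left alone: red spring clip, 24 mm along its x, 58 mm along its y, 25 mm high, in the tray. Point at mid-height.
- ring_centre (a point): Bystander, to be left alone: white hard ring, 28 mm across, 10 mm high. Point at mid-height.
- grip_trainer_centre (a point): Bystander, to be left alone: V-shaped grip trainer lying flat on the board at the right, about 130 mm long, 86 mm wide, 24 mm high. Point at mid-height.
- kettlebell_centre (a point): Bystander, to be left alone: small cast-iron kettlebell, 106 mm wide, 134 mm tall, far side, between the pillars. Point at mid-height.
- collar_centre (a point): Bystander, to be left alone: black bar collar, ring 76 mm across, 30 mm high, on the board on the robot side, between the pillars. Point at mid-height.
- jar_centre (a point): Bystander, to be left alone: white jar, 56 mm across, 60 mm tall, where the two pillars meet, between stand and tray. Point at mid-height.
- bottle_centre (a point): Bystander, to be left alone: grey bottle, 68 mm across, 190 mm tall, on the board at the left. Point at mid-height.
Things that resemble listed ones, but are neither listed nor needed, are in the scene too. Leave any green look-alike of the pot alone.

How it is judged:
By the outcome, as a careful person would: the job done as asked, in the order asked, and still so for the second after the job is handed in, with the robot touching nothing.
It also fails if it takes over 61 s, if anything falls off the work surface, if the arm or the gripper's body presses on something with over 40 N, if the wrist force passes 120 N, or if a joint passes its speed limit or range.

## Working session

There is one attempt and no reset: what is moved stays moved. The work goes in short steps, Python scripts to look and compute and a shell command to move; the robot and the scene stay as the last step left them, time stands still between calls to the robot, and variables do not carry over. Pictures are saved under pics/ and viewed, and the job is handed in when it is done.

```bash
mkdir -p pics; ls; python3 - <<'E'
from station import bot
import cv2,numpy as np
o=bot.get_obs()
for k,v in o.items(): print(k,np.round(v,4) if not isinstance(v,dict) else v)
print(bot.nose_length)
for n in ("scene","top","wrist"):
    c=bot.capture(n); cv2.imwrite(f"pics/{n}0.png",c["image"][:,:,::-1]); np.savez(f"/tmp/{n}0.npz",**c)
    print(n,c["fov_y"],c["cx"],c["cy"],np.round(c["view"],4).tolist(),(c["z_map"]>0).mean())
print(bot.get_obs()["time"])
E
```

```text
pics
time 0.0
q [-1.2053  0.0529  1.4018  0.      1.6886 -0.0703]
joint_vel [-0.0012  0.0019 -0.0003  0.0024 -0.0017  0.0014]
joint_torque [-3.00000e-04 -3.81666e+01 -3.60186e+01 -0.00000e+00  6.20000e-03
  0.00000e+00]
tcp_pos [ 0.2215 -0.4756  0.2191]
tool_rot [ 9.764e-01  2.162e-01 -1.000e-04 -8.000e-04]
contact_force [0.0764 0.2942 0.8042]
torque [ 0.0551 -0.0008 -0.0223]
width 0.0857
0.022
scene 51.64533559839535 281.1118543273509 204.6904652106275 [[-0.584, 0.8116, -0.0122, 0.2926], [0.5808, 0.4073, -0.7048, -0.1906], [-0.5671, -0.4187, -0.7093, 1.6822], [0.0, 0.0, 0.0, 1.0]] 0.9960459183673469
top 45.78252229536334 280.9300050509383 211.59185803266257 [[0.0176, -0.9998, 0.0011, 0.0039], [-0.9849, -0.0175, -0.1721, 0.5323], [0.1721, 0.002, -0.9851, 1.8334], [0.0, 0.0, 0.0, 1.0]] 0.995829081632653
wrist 69.72811209309319 285.84774571723057 206.07328168676966 [[0.4214, -0.9069, -0.0014, -0.5238], [-0.8744, -0.4068, 0.2644, -0.0343], [-0.2403, -0.1102, -0.9644, 0.3791], [0.0, 0.0, 0.0, 1.0]] 0.9950850340136055
0.15
```

View pics/top0.png

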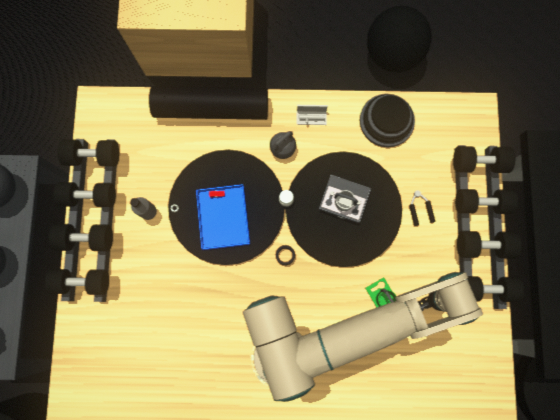

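View pics/scene0.png

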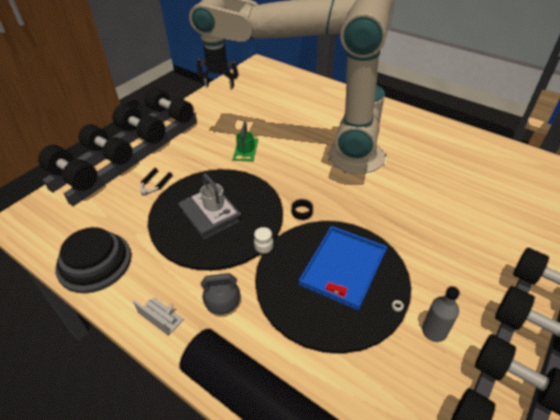

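View pics/wrist0.png

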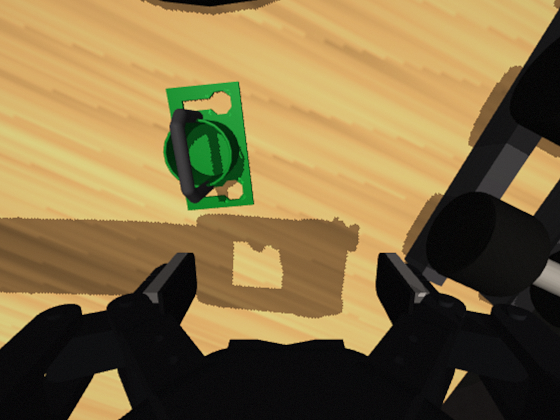

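Top view: the candidates for the pot are the steel pot on its stand at (345,200), the green look-alike at (380,292), and the kettlebell at (283,145). By the description it is the steel one at (345,200). The tray is at (222,216), with the red clip at (217,194) and the jar at (287,198). I'll check the choice in a close crop.

```bash
python3 - <<'E'
import cv2,numpy as np
a=np.load("/tmp/top0.npz")["image"][165:235,305:390,::-1]
b=np.load("/tmp/scene0.npz")["image"][165:245,165:260,::-1]
a=cv2.resize(a,(395*1,int(70*395/85)),interpolation=cv2.INTER_CUBIC);b=cv2.resize(b,(395,int(80*395/95)),interpolation=cv2.INTER_CUBIC)
h=max(a.shape[0],b.shape[0]);im=np.zeros((h,800,3),np.uint8);im[:a.shape[0],:395]=a;im[:b.shape[0],400:795]=b
cv2.imwrite("pics/crop0.png",im)
E
```

```text
(no output)
```

View pics/crop0.png

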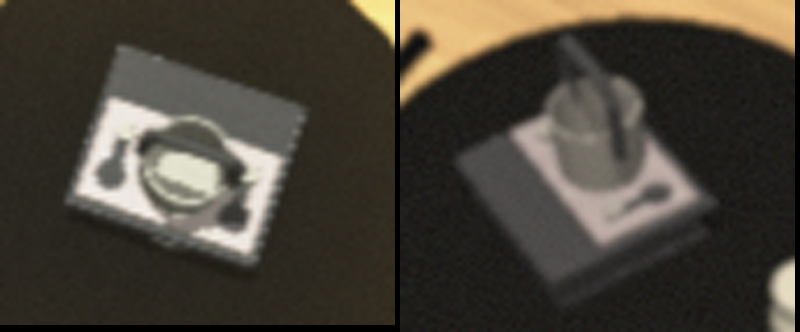

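The crop confirms it: bare steel pot, light plate with keyholes, on the grey stand. The wide holes point towards the robot (image bottom) and the free part of the stand lies on the far side, so it slides away from the robot. Next I'll measure with the point clouds.

```bash
cat > h.py <<'E'
import numpy as np,cv2
def cloud(c):
    z=c["z_map"].astype(float);f=z.shape[0]/2/np.tan(np.radians(float(c["fov_y"]))/2)
    v,u=np.mgrid[:z.shape[0],:z.shape[1]]
    P=np.stack([(u-c["cx"])/f*z,(v-c["cy"])/f*z,z],-1)
    T=np.linalg.inv(c["view"]);W=P@T[:3,:3].T+T[:3,3];W[z<=0]=np.nan
    return W
def ray(c,uv,h):
    f=420/2/np.tan(np.radians(float(c["fov_y"]))/2);T=np.linalg.inv(c["view"])
    uv=np.atleast_2d(uv).astype(float)
    d=np.stack([(uv[:,0]-c["cx"])/f,(uv[:,1]-c["cy"])/f,np.ones(len(uv))],-1)@T[:3,:3].T
    s=(h-T[2,3])/d[:,2];return T[:3,3]+d*s[:,None]
def rect(p):
    r=cv2.minAreaRect((p*1000).astype(np.float32));return np.round(r[0],1),np.round(r[1],1),round(r[2],1)
E
python3 - <<'E'
from h import *
for n in("top","scene"):
    c=np.load(f"/tmp/{n}0.npz");W=cloud(c);im=c["image"].astype(int);hsv=cv2.cvtColor(c["image"],cv2.COLOR_RGB2HSV)
    # rough region of pot
    cc=(0.55,-0.2) if 0 else None
    blue=(hsv[...,0]>100)&(hsv[...,0]<130)&(hsv[...,1]>150)
    lab,k=cv2.connectedComponents(blue.astype(np.uint8))
    nl,L,S,C=cv2.connectedComponentsWithStats(blue.astype(np.uint8))
    i=[i for i in range(1,nl) if S[i,4]>300]
    for j in i:
        p=W[L==j];p=p[~np.isnan(p[:,0])]
        zz=p[:,2]; print(n,"blue",S[j],"z pct",np.round(np.percentile(zz,[2,50,98]),4), rect(p[:,:2]))
    if n=="top": px=(345,200)
    else: px=(212,200)
    w=W[px[1],px[0]];print(n,"pot px",w)
    d=np.hypot(W[...,0]-w[0],W[...,1]-w[1])<0.13
    z=W[...,2];
    for lo,hi in((0.02,0.033),(.033,.0425),(.0425,.05),(.05,.07),(.1,.13),(.138,.17)):
        m=d&(z>lo)&(z<hi);p=W[m]
        if len(p)>5:print(n,lo,hi,len(p),rect(p[:,:2]),np.round(p.mean(0),4))
    print("board",np.nanmedian(z[d&(z<.02)]))
E
```

```text
top blue [ 196  184   54   66 2848] z pct [0.0252 0.0356 0.0551] (array([512.9, 234.7]), array([236.7, 183.2]), 7.8)
top pot px [ 0.57414959 -0.22453266  0.08099467]
top 0.02 0.033 1383 (array([ 574.1, -224.2]), array([257.1, 257.5]), 62.1) [ 0.5576 -0.2216  0.0283]
top 0.033 0.0425 548 (array([ 576.5, -223.8]), array([252.9, 256.4]), 30.6) [ 0.5581 -0.2223  0.0358]
top 0.0425 0.05 9 (array([ 563.8, -230.9]), array([157.3, 208.5]), 61.1) [ 0.587  -0.2181  0.0438]
top 0.05 0.07 441 (array([ 585.3, -223.3]), array([159.7, 142. ]), 71.3) [ 0.5952 -0.2253  0.0664]
top 0.1 0.13 66 (array([ 564.9, -216.2]), array([66.1, 68. ]), 31.7) [ 0.567  -0.2163  0.1172]
top 0.138 0.17 23 (array([ 569.1, -220.7]), array([76.9, 53.1]), 47.7) [ 0.567  -0.2238  0.1516]
board 0.018611835637887042
scene blue [ 161    0   44   73 1983] z pct [-0.6586 -0.381  -0.1077] (array([ -469.8, -1282.1]), array([2123.5,  244.4]), 54.1)
scene blue [333  35  14  46 395] z pct [-0.4857 -0.3349 -0.1522] (array([-1206.7,  -748. ]), array([199.1,  29. ]), 2.2)
scene blue [ 225   36   92   35 1952] z pct [-0.4237 -0.2599 -0.
[... 196 characters left out ...]
 0.59331905 -0.19401205  0.12688723]
scene 0.02 0.033 1866 (array([ 599.9, -180.1]), array([229. , 258.5]), 65.2) [ 0.6152 -0.1596  0.03  ]
scene 0.033 0.0425 425 (array([ 599.5, -180.9]), array([229.6, 254. ]), 68.0) [ 0.6187 -0.1744  0.035 ]
scene 0.0425 0.05 57 (array([ 609.2, -157.5]), array([ 10.9, 117.2]), 69.5) [ 0.612  -0.1595  0.0464]
scene 0.05 0.07 368 (array([ 586.7, -223.9]), array([162.7, 140.8]), 71.1) [ 0.6181 -0.212   0.0673]
scene 0.1 0.13 247 (array([ 568.7, -216.5]), array([73.2, 67.6]), 26.8) [ 0.5725 -0.2158  0.1157]
scene 0.138 0.17 59 (array([ 559.7, -212.2]), array([84.3, 33.1]), 70.8) [ 0.5725 -0.2108  0.1534]
board nan
  return np.nanmean(a, axis, out=out, keepdims=keepdims)
```

```bash
python3 - <<'E'
from h import *
for n in("top","scene"):
    c=np.load(f"/tmp/{n}0.npz");W=cloud(c);hsv=cv2.cvtColor(c["image"],cv2.COLOR_RGB2HSV);z=W[...,2]
    d=np.hypot(W[...,0]-.586,W[...,1]+.223)<0.16
    hh,e=np.histogram(z[d],np.arange(0,.22,.004));print(n,[(round(a,3),int(b)) for a,b in zip(e,hh) if b])
    bright=d&(hsv[...,2]>140)&(z>.05)&(z<.085)
    p=W[bright];print("plate",len(p),np.round(p[:,2].mean(),4),rect(p[:,:2]))
    hd=d&(z>.165);p=W[hd];print("handle",len(p),p.mean(0),rect(p[:,:2])) if len(p)>3 else 0
    # tray interior/clip
    for nm,m in(("clip",((hsv[...,0]<8)|(hsv[...,0]>172))&(hsv[...,1]>150)&(hsv[...,2]>80)),("blue",(hsv[...,0]>100)&(hsv[...,0]<130)&(hsv[...,1]>150))):
        m=m&(np.hypot(W[...,0]-.51,W[...,1]-.23)<.2);p=W[m];print(nm,len(p),np.round(p.mean(0),4),rect(p[:,:2]))
        if nm=="blue":
            for lo,hi in((.02,.034),(.034,.042),(.042,.06)):
                q=p[(p[:,2]>lo)&(p[:,2]<hi)];print(lo,hi,len(q),rect(q[:,:2]))
            hh,e=np.histogram(p[:,2],np.arange(0.01,.08,.004));print(hh)
    b=(np.abs(W[...,0]-.51)<.2)&(np.abs(W[...,1]-.23)<.2)&(hsv[...,2]<60);print("board z",np.nanmedian(z[b]))
E
```

```text
top [(np.float64(0.012), 8), (np.float64(0.016), 62), (np.float64(0.02), 328), (np.float64(0.024), 872), (np.float64(0.028), 1173), (np.float64(0.032), 907), (np.float64(0.036), 365), (np.float64(0.04), 64), (np.float64(0.044), 8), (np.float64(0.048), 1), (np.float64(0.052), 1), (np.float64(0.056), 19), (np.float64(0.06), 58), (np.float64(0.064), 212), (np.float64(0.068), 320), (np.float64(0.072), 354), (np.float64(0.076), 246), (np.float64(0.08), 99), (np.float64(0.084), 32), (np.float64(0.088), 10), (np.float64(0.092), 10), (np.float64(0.096), 8), (np.float64(0.1), 5), (np.float64(0.104), 9), (np.float64(0.108), 4), (np.float64(0.112), 10), (np.float64(0.116), 9), (np.float64(0.12), 10), (np.float64(0.124), 10), (np.float64(0.128), 13), (np.float64(0.132), 22), (np.float64(0.136), 15), (np.float64(0.14), 4), (np.float64(0.144), 1), (np.float64(0.148), 3), (np.float64(0.152), 3), (np.float64(0.164), 5), (np.float64(0.168), 2), (np.float64(0.172), 3), (np.float64(0.176), 13), (np.float64(0.18), 23), (np.float64(0.184), 21), (np.float64(0.188), 12), (np.float64(0.192), 2)]
plate 522 0
[... 1633 characters left out ...]
64(0.18), 18), (np.float64(0.184), 46)]
plate 392 0.0758 (array([ 569. , -218.5]), array([148.8,  83.7]), 70.6)
handle 90 [ 0.57312355 -0.20925616  0.18133338] (array([ 570.8, -213.1]), array([74.9, 12.8]), 71.1)
clip 129 [0.604  0.2627 0.0506] (array([603.4, 261. ]), array([18.2, 53.3]), 4.9)
blue 4240 [0.5113 0.2327 0.0371] (array([503.6, 228.9]), array([258.9, 191.8]), 8.1)
0.02 0.034 1232 (array([503.6, 228.4]), array([258.9, 191.2]), 8.0)
0.034 0.042 2359 (array([506.5, 236. ]), array([247.5, 178.9]), 6.9)
0.042 0.06 649 (array([513.1, 234.2]), array([235.9, 181.1]), 7.8)
[   0    0    0    4  143 1085 2014  345  125  212  276   36    0    0
    0    0    0]
board z 0.029958088723528897
```

```bash
python3 -m crank '[[38,-8,-10,0,0,0],[38,-8,-10,0,0,0],[38,-8,-10,0,0,0],[38,-8,-10,0,0,0],[38,-8,-10,0,0,0],[38,-8,-10,0,0,-0.1],[30,-6,-10,0,0,-0.12],[20,-5,-10,0,0,-0.12]]' 1
cat > tgt.py <<'E'
from h import *
from scipy.spatial.transform import Rotation as R
from station import bot
import sys
def togo(p,jawdeg=None):
    o=bot.get_obs();Rm=R.from_quat(o["tool_rot"]);d=np.array(p)-o["tcp_pos"]
    print("t",round(o["time"],2),"tcp",np.round(o["tcp_pos"],4),"togo tool mm",np.round(Rm.inv().apply(d)*1000,1),"F",np.round(o["contact_force"],1),"w",round(o["width"],4),"q",np.round(o["q"],2))
    M=Rm.as_matrix();j=np.degrees(np.arctan2(M[1,1],M[0,1]))
    print("jaw deg",round(j,2),"tool z tilt",np.round(M[:2,2],4))
    if jawdeg is not None:
        # desired rotation: z down, y at jawdeg
        a=np.radians(jawdeg);y=np.array([np.cos(a),np.sin(a),0]);z=np.array([0,0,-1.]);x=np.cross(y,z)
        D=Rm.inv()*R.from_matrix(np.stack([x,y,z],1));print("turn",np.round(D.as_rotvec(),4))
E
python3 -c "
from tgt import *
togo([.568,-.217,.30],-18.7)"
```

```text
time: 0.82
tcp_pos: [0.4486, -0.2943, 0.2959]
tool_rot: [0.926, 0.377, -0.002, -0.006]
contact_force: [0.8, -0.0, -0.3]
width: 0.0851
t 0.82 tcp [ 0.4486 -0.2943  0.2959] togo tool mm [139.4  28.1  -4.3] F [ 0.8 -0.  -0.3] w 0.0851 q [-0.65  0.09  1.21  0.    1.85  0.15]
jaw deg -45.68 tool z tilt [-0.0082  0.0102]
turn [-0.0125 -0.0043 -0.4708]
```

```bash
python3 -m crank '[[18,4,0,0,0,-0.12],[14,8,0,0,0,-0.12],[10,10,0,-0.01,0,-0.12],[10,10,0,0,0,-0.11],[0,0,0,0,0,0]]'
python3 - <<'E'
from tgt import *
togo([.568,-.217,.30],-18.7)
c=bot.capture("wrist");cv2.imwrite("pics/w1.png",c["image"][:,:,::-1]);np.savez("/tmp/w1.npz",**c)
E
```

```text
time: 1.23
tcp_pos: [0.5124, -0.2639, 0.2975]
tool_rot: [0.805, 0.594, 0.003, -0.001]
contact_force: [-0.2, 0.7, 0.2]
width: 0.0853
t 1.23 tcp [ 0.5124 -0.2639  0.2975] togo tool mm [61.2 39.3 -2.1] F [-0.2  0.7  0.2] w 0.0853 q [-0.54  0.2   1.09  0.01  1.85 -0.24]
jaw deg -17.16 tool z tilt [0.003 0.005]
turn [ 0.0013 -0.0057  0.0269]
```

View pics/w1.png

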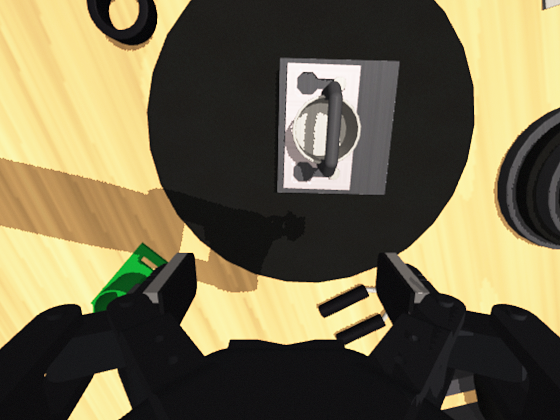

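Wrist view: the stand's centre is near (338,127), the light plate spans columns 280–360 with its wide holes to the left, and the grip bar is at (334,128).

```bash
cat > meas.py <<'E'
from h import *
def meas(c,h=0.07):
    W=cloud(c);z=W[...,2];hsv=cv2.cvtColor(c["image"],cv2.COLOR_RGB2HSV)
    f=210/np.tan(np.radians(float(c["fov_y"]))/2)
    near=(np.hypot(W[...,0]-.586,W[...,1]+.223)<0.15)
    def big(m):
        n,L,S,_=cv2.connectedComponentsWithStats(m.astype(np.uint8));return L==1+np.argmax(S[1:,4])
    def fit(m,hh,nm):
        m=big(m);cs,_=cv2.findContours(m.astype(np.uint8),cv2.RETR_EXTERNAL,cv2.CHAIN_APPROX_NONE)
        p=ray(c,max(cs,key=len)[:,0].astype(float),hh)
        r=rect(p[:,:2]);print(nm,m.sum(),"z",round(float(np.nanmedian(z[m])),4),r);return r
    fit(near&(z>.05),h,"stand all")
    fit(near&(z>h-.012)&(z<h+.03)&(hsv[...,2]>50),h,"stand")
    fit(near&(z>h-.012)&(z<h+.03)&(hsv[...,2]>140)&(hsv[...,1]<60),h+.005,"plate")
    fit(near&(z>h+.098),h+.11,"bar")
E
python3 - <<'E'
from meas import *
meas(np.load("/tmp/w1.npz"))
E
```

```text
stand all 55019 z 0.3897 (array([ 429.9, -498.2]), array([290.9, 906.1]), 72.7)
stand 11010 z 0.0715 (array([ 587.4, -223.8]), array([159.7, 139.6]), 71.3)
plate 3885 z 0.076 (array([ 570.7, -217.7]), array([147.8,  87.5]), 70.7)
bar 55019 z 0.3897 (array([ 459.1, -412.5]), array([207.3, 645.6]), 72.7)
```

```bash
sed -i 's/near&(z>h+.098)/near\&(z>h+.098)\&(z<h+.13)/' meas.py; python3 - <<'E'
from meas import *
c=np.load("/tmp/w1.npz");meas(c)
im=c["image"][40:210,260:420,::-1];cv2.imwrite("pics/w1c.png",cv2.resize(im,None,fx=3.5,fy=3.5))
E
```

```text
stand all 55019 z 0.3897 (array([ 429.9, -498.2]), array([290.9, 906.1]), 72.7)
stand 11010 z 0.0715 (array([ 587.4, -223.8]), array([159.7, 139.6]), 71.3)
plate 3885 z 0.076 (array([ 570.7, -217.7]), array([147.8,  87.5]), 70.7)
bar 1289 z 0.1854 (array([ 568.9, -217.1]), array([81.7, 13.5]), 71.0)
```

View pics/w1c.png

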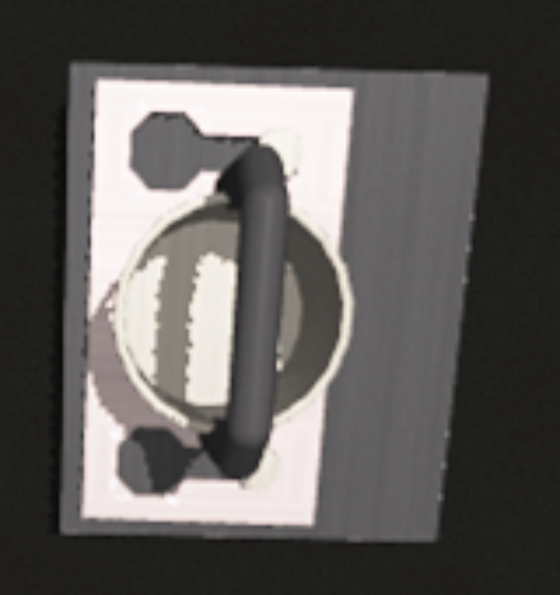

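```bash
python3 -m crank '[[31,20,0,0,-0.006,0.028],[30,20,0,0,0,0],[0,0,30,0,0,0],[0,0,30,0,0,0],[0,0,0,0,0,0]]'
python3 -c "
from tgt import *
togo([.5693,-.2172,.183],-18.8)"
```

```text
time: 1.7
tcp_pos: [0.5689, -0.221, 0.2374]
tool_rot: [0.822, 0.57, -0.0, 0.002]
contact_force: [-0.6, -0.3, -1.8]
width: 0.0856
t 1.7 tcp [ 0.5689 -0.221   0.2374] togo tool mm [ 3.9 -1.2 54.4] F [-0.6 -0.3 -1.8] w 0.0856 q [-0.43  0.29  1.1  -0.    1.75 -0.07]
jaw deg -20.5 tool z tilt [ 0.0024 -0.0039]
turn [ 0.0036  0.0029 -0.0297]
```

```bash
python3 -m crank '[[4,-1,27,0,0,-0.02],[0,0,27,0,0,0],[0,0,0,0,0,0]]'
python3 -c "
from tgt import *
togo([.5693,-.2172,.183],-18.8)"
```

```text
time: 1.95
tcp_pos: [0.5679, -0.2191, 0.185]
tool_rot: [0.819, 0.574, -0.0, 0.003]
contact_force: [0.3, 0.2, -1.0]
width: 0.0855
t 1.95 tcp [ 0.5679 -0.2191  0.185 ] togo tool mm [2.3 0.6 2. ] F [ 0.3  0.2 -1. ] w 0.0855 q [-0.43  0.3   1.2  -0.    1.64 -0.08]
jaw deg -19.9 tool z tilt [ 0.0033 -0.0053]
turn [ 0.0049  0.0039 -0.0192]
```

Now correct the last small errors and close on the bar.

```bash
python3 -m crank '[[2,1,2,0.004,0.004,-0.018],[0,0,0,0,0,0]]'
python3 -m crank '[[0,0,0,0,0,0],[0,0,0,0,0,0],[0,0,0,0,0,0],[0,0,0,0,0,0],[0,0,0,0,0,0],[0,0,0,0,0,0],[0,0,0,0,0,0],[0,0,0,0,0,0]]' 0 90
python3 -c "
from tgt import *
togo([.5693,-.2172,.183],-18.8)"
```

```text
time: 2.12
tcp_pos: [0.5689, -0.2188, 0.1859]
tool_rot: [0.814, 0.58, 0.0, 0.001]
contact_force: [-0.3, -0.5, 0.2]
width: 0.0855
time: 2.78
tcp_pos: [0.5711, -0.2209, 0.1955]
tool_rot: [0.815, 0.579, 0.004, 0.006]
contact_force: [0.4, 0.2, -0.5]
width: -0.0002
t 2.78 tcp [ 0.5711 -0.2209  0.1955] togo tool mm [ 3.  -3.1 12.4] F [ 0.4  0.2 -0.5] w -0.0002 q [-0.43  0.3   1.18  0.    1.66 -0.09]
jaw deg -19.21 tool z tilt [ 0.0129 -0.0058]
turn [ 0.0141  0.0013 -0.0071]
```

```bash
python3 - <<'E'
from tgt import *
c=bot.capture("wrist");d=bot.capture("scene");np.savez("/tmp/w2.npz",**c);np.savez("/tmp/s2.npz",**d)
a=cv2.resize(d["image"][140:260,140:290],(400,320),interpolation=cv2.INTER_CUBIC);b=cv2.resize(c["image"],(400,300))
im=np.zeros((320,800,3),np.uint8);im[:,:400]=a;im[:300,400:]=b;cv2.imwrite("pics/c2.png",im[:,:,::-1])
E
```

```text
(no output)
```

View pics/c2.png

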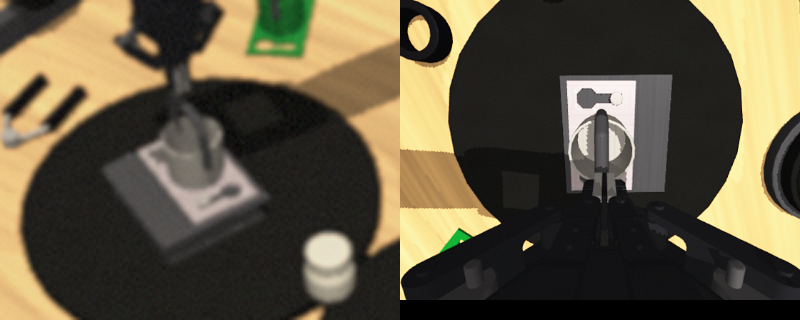

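```bash
python3 - <<'E'
from tgt import *
o=bot.get_obs();M=R.from_quat(o["tool_rot"]).as_matrix()
pts={"tcp":o["tcp_pos"],"tip":o["tcp_pos"]+.022*M[:,2],"bar":np.array([.5693,-.2172,.18])}
out=[]
for n,f in(("scene","s2"),("wrist","w2")):
    c=np.load(f"/tmp/{f}.npz");V=c["view"];fl=210/np.tan(np.radians(float(c["fov_y"]))/2);im=c["image"].copy()
    for (k,p),col in zip(pts.items(),((255,0,0),(255,255,0),(0,255,0))):
        q=V[:3,:3]@p+V[:3,3];uv=(q[0]/q[2]*fl+c["cx"],q[1]/q[2]*fl+c["cy"]);print(n,k,np.round(uv,1),"depth",round(q[2],4))
        cv2.circle(im,(int(round(uv[0])),int(round(uv[1]))),1 if n=="scene" else 3,col,-1)
    T=np.linalg.inv(V);print("cam in tool",np.round(M.T@(T[:3,3]-o["tcp_pos"]),4), "opt axis tool",np.round(M.T@T[:3,2],3))
    out.append(cv2.resize(im[140:260,140:290] if n=="scene" else im[100:300,180:420],(400,320),interpolation=cv2.INTER_CUBIC))
c=np.load("/tmp/w1.npz")
cv2.imwrite("pics/c3.png",np.hstack(out)[:,:,::-1])
W=cloud(np.load("/tmp/w2.npz"));print(W[265:285:5,285-6:300:6,:].round(3).tolist())
E
```

```text
scene tcp [207.5 176.1] depth 1.3124
scene tip [208.4 181.5] depth 1.3279
scene bar [209.5 180. ] depth 1.3227
cam in tool [ 0.9404  0.3877 -0.863 ] opt axis tool [-0.581 -0.408  0.704]
wrist tcp [286.8 249. ] depth 0.1671
wrist tip [286.6 234.8] depth 0.1883
wrist bar [281.6 234.2] depth 0.1811
cam in tool [ 0.0671 -0.0005 -0.1549] opt axis tool [-0.265  0.     0.964]
[[[0.571, -0.209, 0.237], [0.573, -0.21, 0.236], [0.576, -0.21, 0.239], [0.578, -0.211, 0.238]], [[0.571, -0.209, 0.242], [0.573, -0.21, 0.242], [0.576, -0.211, 0.242], [0.578, -0.211, 0.242]], [[0.571, -0.209, 0.246], [0.573, -0.21, 0.245], [0.575, -0.211, 0.245], [0.577, -0.212, 0.245]], [[0.571, -0.208, 0.251], [0.572, -0.212, 0.245], [0.575, -0.213, 0.245], [0.578, -0.21, 0.251]]]
```

View pics/c3.png

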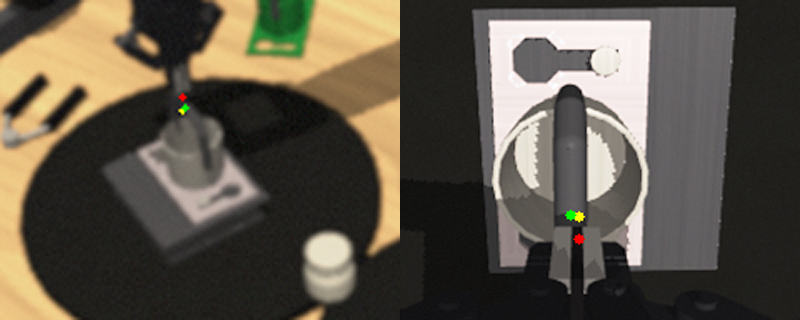

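```bash
python3 - <<'E'
from tgt import *
c=np.load("/tmp/w2.npz");W=cloud(c)
for r in range(190,300,6): print(r,[np.round(W[r,u]*1000).astype(int).tolist() for u in(278,283,287,291,296)])
print(bot.get_obs()["tcp_pos"],bot.get_obs()["width"])
im=c["image"][150:320,200:370,::-1];cv2.imwrite("pics/w2c.png",cv2.resize(im,None,fx=3.5,fy=3.5))
E
```

```text
190 [[577, -190, 186], [580, -190, 187], [582, -191, 187], [584, -192, 184], [584, -217, 80]]
196 [[576, -193, 186], [579, -193, 188], [580, -195, 186], [582, -196, 184], [582, -222, 79]]
202 [[575, -196, 186], [577, -197, 187], [579, -198, 186], [581, -199, 184], [580, -228, 78]]
208 [[573, -199, 186], [576, -200, 187], [578, -201, 185], [580, -203, 183], [578, -233, 80]]
214 [[572, -203, 186], [575, -203, 187], [577, -205, 185], [579, -206, 183], [576, -238, 81]]
220 [[571, -206, 186], [574, -207, 187], [576, -208, 185], [578, -209, 184], [574, -244, 80]]
226 [[570, -209, 187], [573, -210, 187], [575, -211, 186], [576, -214, 182], [573, -248, 85]]
232 [[569, -213, 186], [571, -214, 187], [573, -215, 185], [575, -217, 183], [572, -249, 99]]
238 [[567, -216, 187], [570, -217, 187], [572, -219, 185], [574, -220, 183], [571, -249, 113]]
244 [[570, -209, 214], [573, -210, 215], [574, -210, 215], [576, -211, 215], [579, -212, 215]]
250 [[570, -209, 222], [573, -210, 222], [574, -211, 221], [576, -211, 222], [578, -211, 223]]
256 [[570, -209, 228], [573, -209, 229], [574, -211, 228], [576, -211, 228], [578, -212, 229]]
262 [[571, -208, 236], [573, -209, 235], [574, -210, 234], [576, -211, 234], [578, -211, 235]]
268 [[571, -209, 240], [573, -209, 241], [574, -210, 240], [576, -210, 240], [577, -212, 239]]
274 [[571, -209, 245], [573, -210, 245], [574, -210, 245], [575, -211, 245], [577, -212, 244]]
280 [[571, -208, 251], [572, -212, 245], [573, -212, 245], [575, -213, 245], [577, -210, 252]]
286 [[571, -208, 256], [571, -215, 245], [572, -215, 245], [575, -211, 253], [577, -210, 256]]
292 [[571, -209, 258], [570, -217, 245], [572, -217, 246], [574, -213, 254], [577, -211, 259]]
298 [[570, -210, 259], [569, -219, 245], [570, -220, 245], [574, -215, 254], [577, -210, 264]]
[ 0.57101424 -0.22089884  0.19534266] -2.736313764599435e-05
```

View pics/w2c.png

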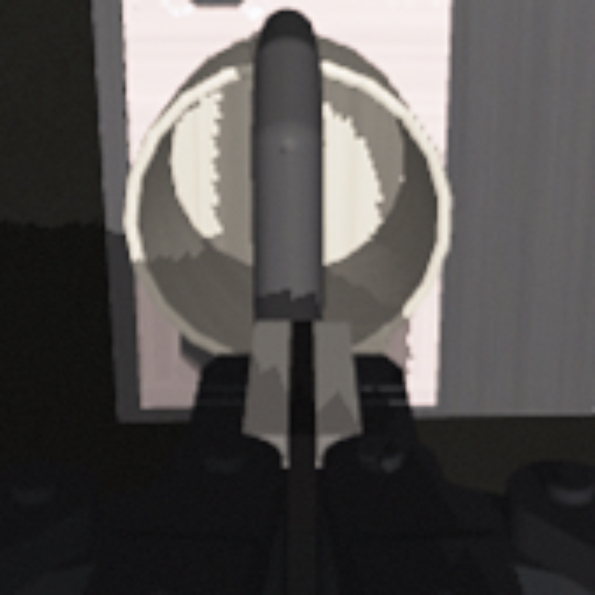

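```bash
python3 - <<'E'
from tgt import *
o=bot.get_obs()
# cam->tool constant from the present state (holding), applied to both pictures
c2=bot.capture("wrist");T=np.eye(4);T[:3,:3]=R.from_quat(o["tool_rot"]).as_matrix();T[:3,3]=o["tcp_pos"]
X=np.linalg.inv(c2["view"]@T) # cam->tool
print(np.round(X,4))
for nm,c in(("w0",np.load("/tmp/wrist0.npz")),("w1",np.load("/tmp/w1.npz")),("now",c2)):
    z=c["z_map"].astype(float);f=210/np.tan(np.radians(float(c["fov_y"]))/2);v,u=np.mgrid[:420,:560]
    P=np.stack([(u-c["cx"])/f*z,(v-c["cy"])/f*z,z],-1)@X[:3,:3].T+X[:3,3]
    m=(np.abs(P[...,0])<.02)&(P[...,2]<.04)&(P[...,2]>-.06)&(np.abs(P[...,1])<.06)&(z>0)&(z<.21)
    if nm=="now": m&=(P[...,2]<-.0)|True
    p=P[m]*1000
    for s in(-1,1):
        q=p[p[:,1]*s>0];i=np.argsort(-q[:,2]);print(nm,s,len(q),"furthest z",np.round(q[i[:200:40]],0).tolist())
    hist,e=np.histogram(p[:,2],np.arange(-60,41,5));print(dict(zip(e[:-1].astype(int).tolist(),hist.tolist())))
E
```

```text
[[-8.000e-04 -9.644e-01 -2.645e-01  6.710e-02]
 [ 1.000e+00 -8.000e-04 -1.000e-04 -5.000e-04]
 [-1.000e-04 -2.645e-01  9.644e-01 -1.547e-01]
 [ 0.000e+00  0.000e+00  0.000e+00  1.000e+00]]
w0 -1 2200 furthest z [[6.0, -44.0, -25.0], [-7.0, -44.0, -27.0], [-3.0, -43.0, -28.0], [-3.0, -43.0, -29.0], [11.0, -47.0, -30.0]]
w0 1 2190 furthest z [[5.0, 42.0, -25.0], [5.0, 42.0, -27.0], [-2.0, 42.0, -29.0], [11.0, 42.0, -30.0], [11.0, 48.0, -30.0]]
{-60: 643, -55: 839, -50: 786, -45: 697, -40: 632, -35: 508, -30: 283, -25: 2, -20: 0, -15: 0, -10: 0, -5: 0, 0: 0, 5: 0, 10: 0, 15: 0, 20: 0, 25: 0, 30: 0, 35: 0}
w1 -1 2194 furthest z [[-6.0, -44.0, -25.0], [9.0, -43.0, -27.0], [9.0, -43.0, -28.0], [-8.0, -43.0, -29.0], [3.0, -44.0, -31.0]]
w1 1 2201 furthest z [[0.0, 42.0, -24.0], [6.0, 42.0, -27.0], [-2.0, 42.0, -28.0], [2.0, 42.0, -30.0], [-2.0, 42.0, -30.0]]
{-60: 654, -55: 832, -50: 789, -45: 697, -40: 638, -35: 511, -30: 270, -25: 4, -20: 0, -15: 0, -10: 0, -5: 0, 0: 0, 5: 0, 10: 0, 15: 0, 20: 0, 25: 0, 30: 0, 35: 0}
now -1 2356 furthest z [[6.0, -9.0, 14.0], [14.0, -8.0, 11.0], [4.0, -7.0, 10.0], [3.0, -6.0, 10.0], [16.0, -6.0, 9.0]]
now 1 1729 furthest z [[1.0, 3.0, 13.0], [0.0, 2.0, 11.0], [14.0, 1.0, 10.0], [12.0, 1.0, 9.0], [16.0, 1.0, 8.0]]
{-60: 1162, -55: 334, -50: 508, -45: 249, -40: 328, -35: 292, -30: 251, -25: 236, -20: 91, -15: 0, -10: 0, -5: 0, 0: 0, 5: 439, 10: 195, 15: 0, 20: 0, 25: 0, 30: 0, 35: 0}
```

The wrist depth shows the shut fingertips about 16 mm *behind* the reported TCP, and about 25 mm behind when open. The text says 22 mm ahead. So the jaws shut just above the bar without touching it (no force, pot unmoved). For a centred grip the reported TCP must be about 36 mm lower, at z ≈ 0.144. I'll open, go down and check by camera before closing.

```bash
python3 -m crank '[[0,0,1,0.007,0,0],[0,0,1,0.007,0,0],[0,0,1,0,0,0],[0,0,1,0,0,0],[0,0,1,0,0,0],[0,0,1,0,0,0]]' 1
python3 -c "
from tgt import *
togo([.5693,-.2172,.144],-18.8)"
```

```text
time: 3.43
tcp_pos: [0.571, -0.2208, 0.1882]
tool_rot: [0.815, 0.579, -0.001, -0.001]
contact_force: [0.2, 0.3, 1.0]
width: 0.0721
t 3.43 tcp [ 0.571  -0.2208  0.1882] togo tool mm [ 2.9 -2.6 44.2] F [0.2 0.3 1. ] w 0.0721 q [-0.43  0.31  1.17 -0.    1.66 -0.09]
jaw deg -19.2 tool z tilt [-0.003  -0.0002]
turn [-0.0028  0.0011 -0.007 ]
```

```bash
python3 -m crank '[[2,-2,10,0,0,-0.006],[1,-1,12,0,0,0],[0,0,10,0,0,0],[0,0,0,0,0,0]]' 1
python3 - <<'E'
from tgt import *
togo([.5693,-.2172,.144],-18.8)
c=bot.capture("wrist");cv2.imwrite("pics/w3.png",c["image"][:,:,::-1])
W=cloud(c)
E
```

```text
time: 3.77
tcp_pos: [0.5685, -0.2164, 0.1522]
tool_rot: [0.813, 0.582, -0.001, -0.001]
contact_force: [-1.4, -1.1, -0.7]
width: 0.0853
t 3.77 tcp [ 0.5685 -0.2164  0.1522] togo tool mm [-0.5  1.1  8.2] F [-1.4 -1.1 -0.7] w 0.0853 q [-0.42  0.32  1.24 -0.    1.59 -0.1 ]
jaw deg -18.82 tool z tilt [-0.0036  0.0002]
turn [-0.0034  0.001  -0.0003]
```

View pics/w3.png

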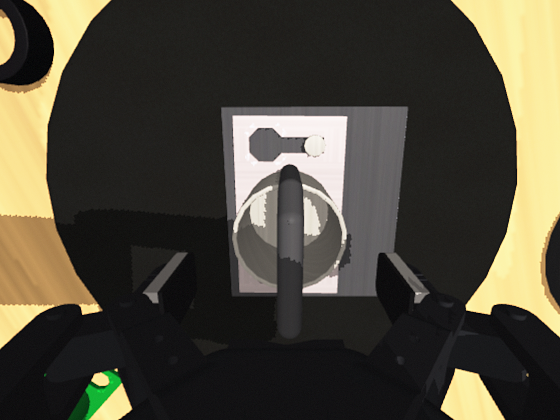

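The bar, at (289,170–335), is now centred between the pads at rows 255–300. I'll go 8 mm lower and close.

```bash
python3 -m crank '[[0,1,8,-0.003,0,0],[0,0,0,0,0,0]]' 1
python3 -m crank '[[0,0,0,0,0,0],[0,0,0,0,0,0],[0,0,0,0,0,0],[0,0,0,0,0,0],[0,0,0,0,0,0],[0,0,0,0,0,0]]' 0 60
python3 - <<'E'
from tgt import *
togo([.5693,-.2172,.144],-18.8)
c=bot.capture("wrist");cv2.imwrite("pics/w4.png",c["image"][:,:,::-1])
E
```

```text
time: 3.98
tcp_pos: [0.5696, -0.2168, 0.1443]
tool_rot: [0.813, 0.582, -0.0, 0.0]
contact_force: [-0.3, -0.0, -1.6]
width: 0.0855
time: 4.48
tcp_pos: [0.5703, -0.2172, 0.1457]
tool_rot: [0.813, 0.582, 0.0, 0.002]
contact_force: [0.1, 0.2, 0.1]
width: 0.0121
t 4.48 tcp [ 0.5703 -0.2172  0.1457] togo tool mm [-0.3 -1.   1.7] F [0.1 0.2 0.1] w 0.0121 q [-0.42  0.32  1.24 -0.    1.57 -0.1 ]
jaw deg -18.82 tool z tilt [ 0.0025 -0.0022]
turn [ 0.0031  0.0013 -0.0004]
```

View pics/w4.png

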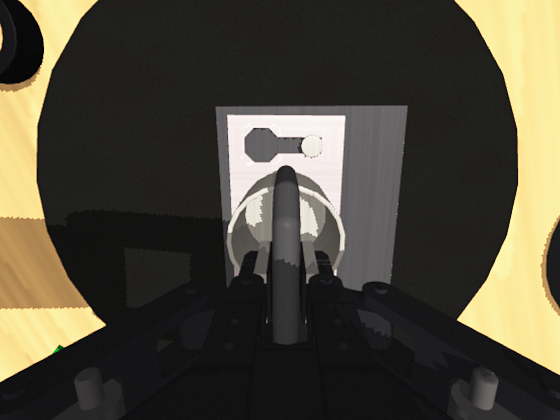

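Gripped: width 12.1 mm, matching the bar. Now slide along tool +y.

```bash
python3 -m crank '[[0,5,0,0,0,0],[0,6,0,0,0,0],[0,6,0,0,0,0],[0,6,0,0,0,0]]' 0 100
python3 -c "
from tgt import *
togo([.6044,-.2296,.145],-18.8)"
```

```text
time: 4.87
tcp_pos: [0.5926, -0.2249, 0.1463]
tool_rot: [0.813, 0.582, -0.0, 0.001]
contact_force: [-1.0, 0.8, -0.7]
width: 0.0089
t 4.87 tcp [ 0.5926 -0.2249  0.1463] togo tool mm [-0.6 12.7  1.3] F [-1.   0.8 -0.7] w 0.0089 q [-0.42  0.39  1.16 -0.    1.59 -0.09]
jaw deg -18.84 tool z tilt [ 0.0004 -0.0016]
turn [ 0.0009  0.0014 -0.0006]
```

```bash
python3 - <<'E'
from tgt import *
from meas import meas
togo([.6044,-.2296,.145],-18.8)
c=bot.capture("wrist");cv2.imwrite("pics/w5.png",c["image"][:,:,::-1])
E
```

```text
t 4.87 tcp [ 0.5926 -0.2249  0.1463] togo tool mm [-0.6 12.7  1.3] F [-1.   0.8 -0.7] w 0.0089 q [-0.42  0.39  1.16 -0.    1.59 -0.09]
jaw deg -18.84 tool z tilt [ 0.0004 -0.0016]
turn [ 0.0009  0.0014 -0.0006]
```

View pics/w5.png

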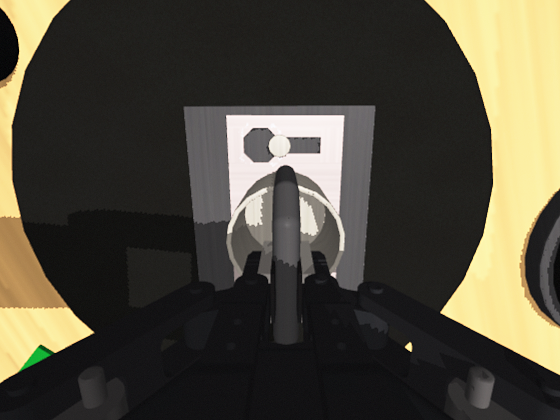

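The pot moved with the jaws. The stud head is at (280,146) and the wide hole's centre at (261,145), about 12.5 mm to go, which matches the pose estimate.

```bash
python3 -m crank '[[0,5,0,0,0,0],[0,5,0,0,0,0],[0,2,0,0,0,0],[0,0,0,0,0,0]]'
python3 - <<'E'
from tgt import *
togo([.6044,-.2296,.145],-18.8)
c=bot.capture("wrist");np.savez("/tmp/w6.npz",**c)
cv2.imwrite("pics/w6.png",cv2.resize(c["image"][90:290,170:410,::-1],None,fx=3,fy=3))
E
```

```text
time: 5.25
tcp_pos: [0.6067, -0.2297, 0.1461]
tool_rot: [0.813, 0.582, -0.0, 0.001]
contact_force: [-2.7, 0.5, 2.3]
width: 0.0093
t 5.25 tcp [ 0.6067 -0.2297  0.1461] togo tool mm [-0.7 -2.2  1.1] F [-2.7  0.5  2.3] w 0.0093 q [-0.42  0.43  1.1  -0.    1.6  -0.09]
jaw deg -18.83 tool z tilt [ 0.001  -0.0018]
turn [ 0.0015  0.0013 -0.0005]
```

View pics/w6.png

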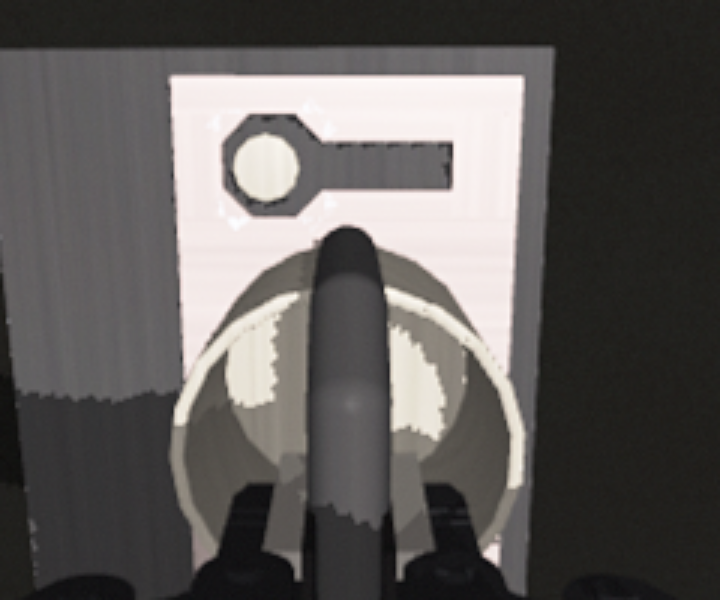

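The head is slightly left in the hole (266 against the hole's centre at 274 in the crop), so about 1.5–2 mm too far. Back 2 mm, then lift slightly and watch the force.

```bash
python3 -m crank '[[0,-2,0,0,0,0],[0,0,0,0,0,0]]'
python3 - <<'E'
from tgt import *
togo([.6044,-.2296,.145],-18.8)
c=bot.capture("wrist");np.savez("/tmp/w7.npz",**c)
cv2.imwrite("pics/w7.png",cv2.resize(c["image"][90:290,170:410,::-1],None,fx=3,fy=3))
E
```

```text
time: 5.47
tcp_pos: [0.6052, -0.2292, 0.1459]
tool_rot: [0.813, 0.582, 0.001, 0.002]
contact_force: [-2.2, 0.5, 1.4]
width: 0.0092
t 5.47 tcp [ 0.6052 -0.2292  0.1459] togo tool mm [-0.7 -0.6  0.9] F [-2.2  0.5  1.4] w 0.0092 q [-0.42  0.43  1.11 -0.    1.6  -0.09]
jaw deg -18.83 tool z tilt [ 0.0031 -0.0025]
turn [ 0.0037  0.0014 -0.0005]
```

View pics/w7.png

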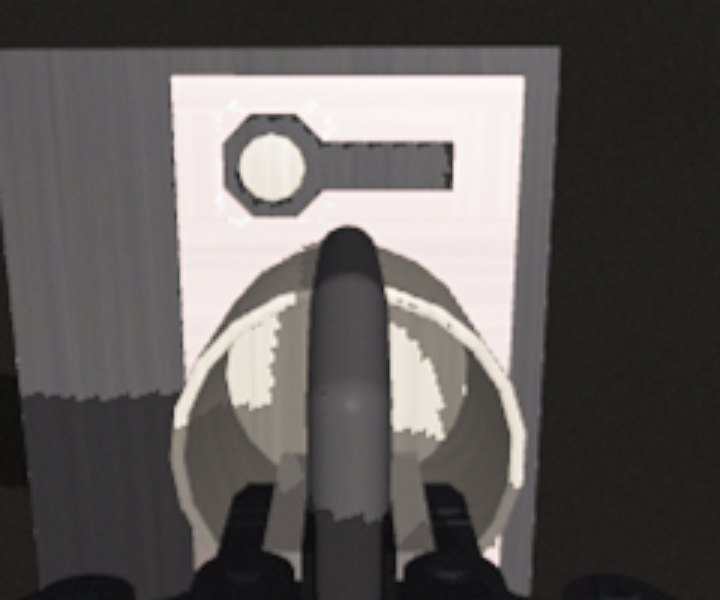

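The head is now centred in the hole (272 against 274). Lift slowly.

```bash
python3 -m crank '[[0,0,-4,0,0,0],[0,0,-5,0,0,0],[0,0,-6,0,0,0],[0,0,-8,0,0,0],[0,0,0,0,0,0]]'
python3 - <<'E'
from tgt import *
togo([.6044,-.2296,.145],-18.8)
c=bot.capture("wrist");np.savez("/tmp/w8.npz",**c)
cv2.imwrite("pics/w8.png",cv2.resize(c["image"][90:290,170:410,::-1],None,fx=3,fy=3))
E
```

```text
time: 5.93
tcp_pos: [0.6031, -0.2282, 0.1669]
tool_rot: [0.813, 0.582, -0.002, -0.002]
contact_force: [-0.1, -0.6, -3.6]
width: 0.0088
t 5.93 tcp [ 0.6031 -0.2282  0.1669] togo tool mm [-0.9  1.8 21.8] F [-0.1 -0.6 -3.6] w 0.0088 q [-0.42  0.42  1.08 -0.    1.65 -0.09]
jaw deg -18.83 tool z tilt [-0.0044  0.0009]
turn [-0.0045  0.0006 -0.0005]
```

View pics/w8.png

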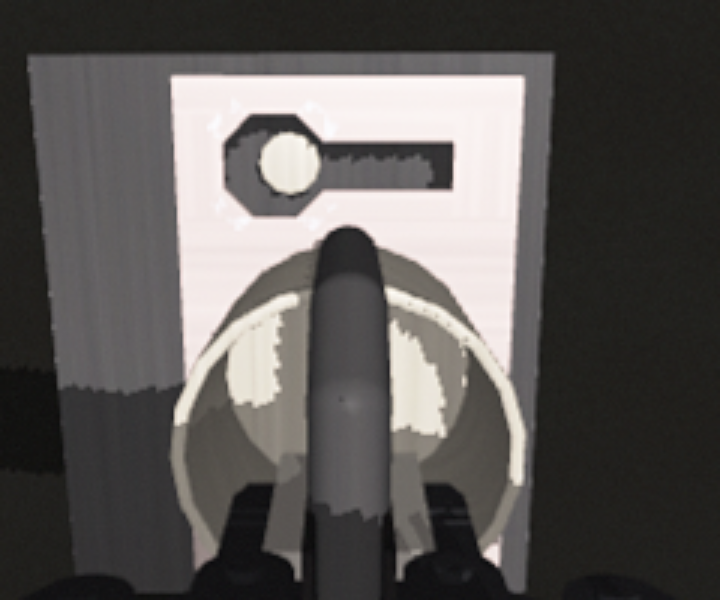

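Lifted 21 mm and free of the studs; the head now shows through the hole from below. Go up further while I fit the tray pose.

```bash
python3 -m crank '[[0,0,-15,0.004,0,0],[0,0,-20,0,0,0],[0,0,-25,0,0,0],[0,0,-25,0,0,0],[0,0,-20,0,0,0],[0,0,0,0,0,0]]'
python3 - <<'E'
from h import *
for n in("top","scene"):
    c=np.load(f"/tmp/{n}0.npz");W=cloud(c);hsv=cv2.cvtColor(c["image"],cv2.COLOR_RGB2HSV)
    near=np.hypot(W[...,0]-.51,W[...,1]-.23)<.2
    b=(near&(hsv[...,0]>100)&(hsv[...,0]<130)&(hsv[...,1]>150)).astype(np.uint8)
    cs,_=cv2.findContours(b,cv2.RETR_EXTERNAL,cv2.CHAIN_APPROX_NONE);p=ray(c,max(cs,key=len)[:,0],.052);print(n,rect(p[:,:2]))
    r=(near&((hsv[...,0]<8)|(hsv[...,0]>172))&(hsv[...,1]>130)&(hsv[...,2]>60)).astype(np.uint8)
    cs,_=cv2.findContours(r,cv2.RETR_EXTERNAL,cv2.CHAIN_APPROX_NONE);p=ray(c,max(cs,key=len)[:,0],.055);print(n,"clip",rect(p[:,:2]))
E
```

```text
time: 6.48
tcp_pos: [0.6025, -0.2278, 0.2706]
tool_rot: [0.813, 0.582, -0.005, -0.008]
contact_force: [-0.2, 0.6, -3.7]
width: 0.0089
top (array([509.5, 233.4]), array([233. , 182.9]), 7.9)
top clip (array([595.8, 258.3]), array([19.3, 49.4]), 1.0)
scene (array([519.5, 235.5]), array([248.6, 186.8]), 7.9)
scene clip (array([608.4, 262.9]), array([25.7, 51.4]), 12.9)
```

```bash
python3 -m crank '[[8,-5,0,0.005,0.003,0],[16,-10,0,0.005,0.003,0],[24,-15,0,0,0,0],[28,-18,0,0,0,0],[28,-18,0,0,0,0],[28,-18,0,0,0,0],[28,-18,0,0,0,0],[28,-18,0,0,0,0]]'
python3 -c "
from tgt import *
togo([.491,.231,.27],7.9)"
```

```text
time: 7.15
tcp_pos: [0.5438, -0.0052, 0.2589]
tool_rot: [0.816, 0.577, -0.012, -0.021]
contact_force: [1.0, 0.5, -4.4]
width: 0.0087
t 7.15 tcp [ 0.5438 -0.0052  0.2589] togo tool mm [ 205.2 -128.7   -4. ] F [ 1.   0.5 -4.4] w 0.0087 q [-0.09  0.14  1.23  0.02  1.82  0.26]
jaw deg -19.43 tool z tilt [-0.0447  0.02  ]
turn [-0.047  -0.0156 -0.4771]
```

```bash
python3 -m crank '[[28,-18,-2,-0.02,-0.008,0],[30,-16,-2,-0.02,-0.008,-0.09],[32,-13,-2,0,0,-0.1],[33,-10,0,0,0,-0.1],[28,-8,0,0,0,-0.1],[18,-4,0,0,0,-0.07],[8,0,0,0,0,0],[0,0,0,0,0,0]]'
python3 -c "
from tgt import *
togo([.491,.231,.27],7.9)"
```

```text
time: 7.82
tcp_pos: [0.494, 0.201, 0.2494]
tool_rot: [0.651, 0.759, -0.014, -0.01]
contact_force: [-0.0, 0.0, -5.1]
width: 0.0094
t 7.82 tcp [0.494  0.201  0.2494] togo tool mm [ 30.1   0.9 -20.7] F [-0.   0.  -5.1] w 0.0094 q [0.32 0.1  1.29 0.   1.78 0.16]
jaw deg 8.7 tool z tilt [-0.0337 -0.0079]
turn [-0.0345  0.003   0.014 ]
```

```bash
python3 -m crank '[[15,0,-8,-0.03,0.002,0.012],[12,0,-8,0,0,0],[0,0,0,0,0,0],[0,0,0,0,0,0]]'
python3 - <<'E'
from tgt import *
togo([.491,.231,.27],7.9)
c=bot.capture("wrist");np.savez("/tmp/w9.npz",**c);d=bot.capture("scene");np.savez("/tmp/s9.npz",**d);e=bot.capture("top");np.savez("/tmp/t9.npz",**e)
cv2.imwrite("pics/w9.png",c["image"][:,:,::-1])
a=cv2.resize(d["image"][120:330,220:430],(400,400));b=cv2.resize(e["image"][130:270,150:290],(400,400));cv2.imwrite("pics/st9.png",np.hstack([a,b])[:,:,::-1])
E
```

```text
time: 8.15
tcp_pos: [0.4895, 0.226, 0.2617]
tool_rot: [0.659, 0.752, -0.006, -0.002]
contact_force: [0.4, -1.0, -5.4]
width: 0.0094
t 8.15 tcp [0.4895 0.226  0.2617] togo tool mm [ 4.7  2.  -8.4] F [ 0.4 -1.  -5.4] w 0.0094 q [ 0.36  0.1   1.27 -0.    1.79  0.23]
jaw deg 7.54 tool z tilt [-0.0107 -0.0057]
turn [-0.0113  0.0043 -0.0063]
```

View pics/w9.png

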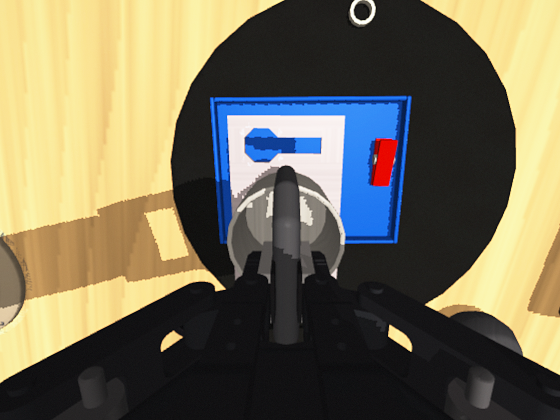

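View pics/st9.png

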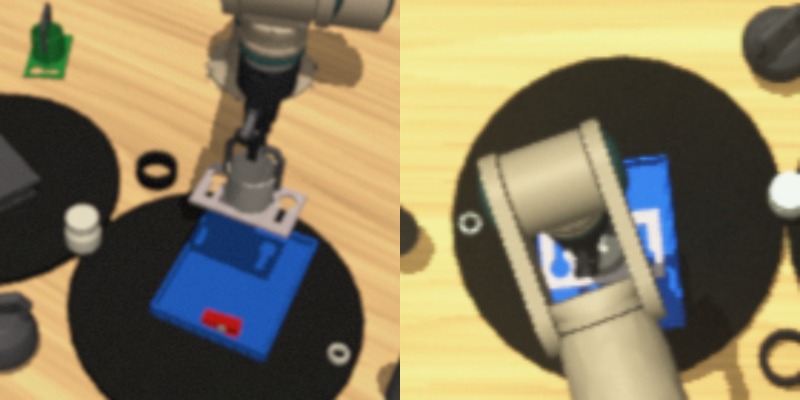

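Wrist view: the tray rim runs over columns 211–411 and rows 97–243, with the clip at (383,162). The pot plate hangs over columns 227–345, clear of the clip. Next I'll refine the tray pose from this picture.

```bash
python3 - <<'E'
from h import *
c=np.load("/tmp/w9.npz");hsv=cv2.cvtColor(c["image"],cv2.COLOR_RGB2HSV)
b=((hsv[...,0]>100)&(hsv[...,0]<130)&(hsv[...,1]>150)&(hsv[...,2]>40)).astype(np.uint8);b[:,:200]=0
ys,xs=np.nonzero(b);pts=np.stack([xs,ys],1).astype(np.float32)
hull=cv2.convexHull(pts);ap=cv2.approxPolyDP(hull,5,True)[:,0];print(ap.tolist())
p=ray(c,hull[:,0],.052);print("tray",rect(p[:,:2]))
W=cloud(c);z=W[...,2]
pl=(hsv[...,2]>150)&(hsv[...,1]<60)&(z>.15)&(z<.24);ys,xs=np.nonzero(pl);
print("plate z",np.median(z[pl]));hl=cv2.convexHull(np.stack([xs,ys],1).astype(np.float32))[:,0]
q=W[pl];print("plate visible",rect(q[:,:2]))
# plate-top slope
A=np.c_[q[:,:2],np.ones(len(q))];print("slope",np.linalg.lstsq(A,q[:,2],rcond=None)[0])
r=((hsv[...,0]<8)|(hsv[...,0]>172))&(hsv[...,1]>130)&(hsv[...,2]>60);m=W[r];m=m[(m[:,2]>.035)&(m[:,2]<.07)];print("clip",rect(m[:,:2]),m[:,2].max())
E
```

```text
[[411.0, 96.0], [396.0, 243.0], [220.0, 243.0], [210.0, 97.0]]
tray (array([513.6, 235.9]), array([230.6, 180.2]), 7.9)
plate z 0.19142815061337926
plate visible (array([486.7, 234. ]), array([ 84.3, 127.9]), 7.4)
slope [-0.01114199 -0.02986092  0.20508495]
clip (array([601.5, 261.4]), array([22. , 55.8]), 6.1) 0.06167180198503486
```

```bash
python3 - <<'E'
from h import *
for n,lo,hi in(("w1",.06,.09),("w7",.06,.09),("w8",.08,.12),("w9",.15,.24)):
    c=np.load(f"/tmp/{n}.npz");hsv=cv2.cvtColor(c["image"],cv2.COLOR_RGB2HSV);W=cloud(c);z=W[...,2]
    pl=(hsv[...,2]>190)&(hsv[...,1]<60)&(z>lo)&(z<hi);n_,L,S,_=cv2.connectedComponentsWithStats(pl.astype(np.uint8));pl=L==1+np.argmax(S[1:,4])
    v,u=np.nonzero(pl);zc=c["z_map"][pl]
    V=c["view"];q=W[pl];
    A=np.c_[q[:,:2]-q[:,:2].mean(0),np.ones(len(q))];s=np.linalg.lstsq(A,q[:,2],rcond=None)[0];print(n,len(q),np.round(s,4))
E
```

```text
w1 2138 [ 0.0014 -0.0098  0.076 ]
w7 6267 [-0.0029 -0.0051  0.0757]
w8 6116 [-0.0073  0.004   0.0968]
w9 5826 [-0.013  -0.0054  0.1913]
```

```bash
python3 -m crank '[[4,4,15,-0.01,0.004,-0.006],[3,3,25,0,0,0],[0,0,25,0,0,0],[0,0,25,0,0,0],[0,0,0,0,0,0],[0,0,0,0,0,0]]'
python3 - <<'E'
from tgt import *
togo([.4965,.2334,.1107],7.9)
c=bot.capture("wrist");np.savez("/tmp/w10.npz",**c);cv2.imwrite("pics/w10.png",c["image"][:,:,::-1])
E
```

```text
time: 8.8
tcp_pos: [0.498, 0.2293, 0.1693]
tool_rot: [0.66, 0.752, 0.0, 0.001]
contact_force: [0.3, 0.4, -3.7]
width: 0.0089
t 8.8 tcp [0.498  0.2293 0.1693] togo tool mm [ 4.3 -1.1 58.6] F [ 0.3  0.4 -3.7] w 0.0089 q [ 0.36  0.14  1.41 -0.    1.59  0.23]
jaw deg 7.46 tool z tilt [ 0.0011 -0.0005]
turn [ 0.001   0.0006 -0.0076]
```

View pics/w10.png

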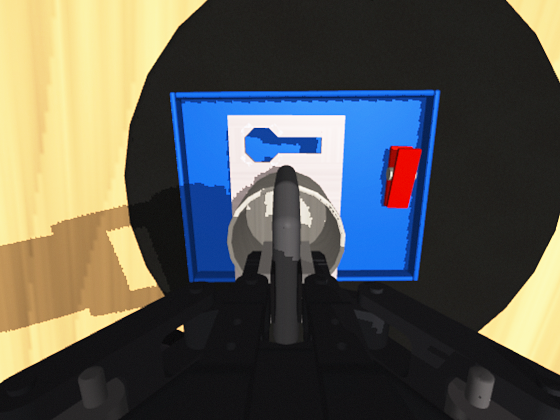

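```bash
python3 - <<'E'
from tgt import *
c=bot.capture("wrist");o=bot.get_obs()
hz=.1693-.0755+.005
pe=ray(c,[[228,115],[346,115]],hz)
hsv=cv2.cvtColor(c["image"],cv2.COLOR_RGB2HSV)
b=((hsv[...,0]>100)&(hsv[...,0]<130)&(hsv[...,1]>150)&(hsv[...,2]>40)).astype(np.uint8);b[:,:150]=0
ys,xs=np.nonzero(b);hull=cv2.convexHull(np.stack([xs,ys],1).astype(np.float32));ap=cv2.approxPolyDP(hull,5,True)[:,0];print(ap.tolist())
r=rect(ray(c,hull[:,0],.052)[:,:2]);print("tray",r)
a=np.radians(7.9);E=np.array([[np.cos(a),np.sin(a)],[-np.sin(a),np.cos(a)]])
print("plate far corners tray-local mm",np.round((pe[:,:2]*1000-[513.6,235.9])@E.T,1), "with this fit",np.round((pe[:,:2]*1000-r[0])@E.T,1), "tcp",np.round(E@(o["tcp_pos"][:2]*1000-r[0]),1))
E
```

```text
[[440.0, 90.0], [418.0, 280.0], [189.0, 281.0], [170.0, 92.0]]
tray (array([513.6, 235.6]), array([230.4, 180.6]), 7.9)
plate far corners tray-local mm [[-57.6  68.9]
 [ 26.7  68.2]] with this fit [[-57.6  69.2]
 [ 26.7  68.5]] tcp [-16.1  -3.9]
```

The plate's far edge is at tray-local y = +69 mm and should be +73. So shift +4 mm along tool x, then lower gently.

```bash
python3 -m crank '[[4,0,12,0,0,-0.005],[0,0,14,0,0,0],[0,0,12,0,0,0],[0,0,6,0,0,0],[0,0,0,0,0,0]]'
python3 -c "
from tgt import *
togo([.4975,.2334,.1107],7.9)"
```

```text
time: 9.32
tcp_pos: [0.5011, 0.2353, 0.1296]
tool_rot: [0.657, 0.753, 0.006, 0.003]
contact_force: [-0.5, -0.1, -5.6]
width: 0.0092
t 9.32 tcp [0.5011 0.2353 0.1296] togo tool mm [-1.4 -4.1 18.8] F [-0.5 -0.1 -5.6] w 0.0092 q [ 0.37  0.17  1.46 -0.    1.5   0.24]
jaw deg 7.78 tool z tilt [0.013  0.0045]
turn [ 0.0135 -0.0027 -0.002 ]
```

```bash
python3 -m crank '[[-1,-2,4,0.012,-0.003,0],[0,0,4,0,0,0],[0,0,3,0,0,0],[0,0,0,0,0,0]]'
python3 -c "
from tgt import *
togo([.4975,.2334,.1107],7.9)"
```

```text
time: 9.65
tcp_pos: [0.4997, 0.2343, 0.1188]
tool_rot: [0.657, 0.754, 0.001, 0.001]
contact_force: [-0.6, -0.4, -5.9]
width: 0.0094
t 9.65 tcp [0.4997 0.2343 0.1188] togo tool mm [-0.6 -2.4  8.1] F [-0.6 -0.4 -5.9] w 0.0094 q [ 0.37  0.18  1.47 -0.    1.49  0.24]
jaw deg 7.8 tool z tilt [0.0021 0.0002]
turn [ 0.0021  0.0001 -0.0018]
```

```bash
python3 -m crank '[[0,0,3,0.002,0,0],[0,0,2,0,0,0],[0,0,2,0,0,0],[0,0,0,0,0,0]]'
python3 -c "
from tgt import *
togo([.4975,.2334,.1107],7.9)"
```

```text
time: 9.98
tcp_pos: [0.5002, 0.2345, 0.1119]
tool_rot: [0.657, 0.754, 0.001, 0.0]
contact_force: [0.0, 0.4, -5.0]
width: 0.0092
t 9.98 tcp [0.5002 0.2345 0.1119] togo tool mm [-0.7 -2.8  1.2] F [ 0.   0.4 -5. ] w 0.0092 q [ 0.37  0.19  1.47 -0.    1.48  0.24]
jaw deg 7.79 tool z tilt [0.0014 0.0005]
turn [ 0.0015 -0.0003 -0.0019]
```

```bash
python3 -m crank '[[0,0,1,0,0,0],[0,0,0,0,0,0]]'; python3 -m crank '[[0,0,1,0,0,0],[0,0,0,0,0,0]]'; python3 -m crank '[[0,0,1,0,0,0],[0,0,0,0,0,0]]'
```

```text
time: 10.15
tcp_pos: [0.5004, 0.2346, 0.1112]
tool_rot: [0.657, 0.754, 0.001, 0.001]
contact_force: [-0.6, 0.0, -5.6]
width: 0.0094
time: 10.32
tcp_pos: [0.5007, 0.2347, 0.1112]
tool_rot: [0.657, 0.754, 0.002, 0.001]
contact_force: [-0.7, -0.8, -5.3]
width: 0.009
time: 10.48
tcp_pos: [0.5011, 0.2349, 0.1111]
tool_rot: [0.657, 0.754, 0.002, 0.001]
contact_force: [0.2, -0.1, -5.1]
width: 0.0093
```

```bash
python3 -m crank '[[0,0,2,0.002,0,0],[0,0,1,0.002,0,0]]'; python3 -m crank '[[0,0,2,0,0,0],[0,0,1,0,0,0]]'
```

```text
time: 10.65
tcp_pos: [0.5017, 0.2352, 0.1111]
tool_rot: [0.657, 0.754, 0.002, 0.001]
contact_force: [-2.2, -1.0, -0.5]
width: 0.0092
time: 10.82
tcp_pos: [0.5024, 0.2353, 0.1112]
tool_rot: [0.657, 0.754, 0.003, 0.001]
contact_force: [-2.3, -0.4, 0.1]
width: 0.0094
```

The z-force went from −5 to 0 N at TCP z = 0.111, as predicted: the tray carries the pot. I'll check that it is level before opening.

```bash
python3 - <<'E'
from tgt import *
togo([.5,.2345,.111],7.9)
c=bot.capture("wrist");hsv=cv2.cvtColor(c["image"],cv2.COLOR_RGB2HSV);W=cloud(c);z=W[...,2]
pl=(hsv[...,2]>190)&(hsv[...,1]<60)&(z>.02)&(z<.06);n_,L,S,_=cv2.connectedComponentsWithStats(pl.astype(np.uint8));pl=L==1+np.argmax(S[1:,4]);q=W[pl]
A=np.c_[q[:,:2]-q[:,:2].mean(0),np.ones(len(q))];print(len(q),np.linalg.lstsq(A,q[:,2],rcond=None)[0])
cv2.imwrite("pics/w11.png",c["image"][:,:,::-1])
E
```

```text
t 10.82 tcp [0.5024 0.2353 0.1112] togo tool mm [-0.5 -2.5  0.1] F [-2.3 -0.4  0.1] w 0.0094 q [0.37 0.19 1.47 0.   1.47 0.23]
jaw deg 7.8 tool z tilt [0.0059 0.0029]
turn [ 0.0062 -0.0021 -0.0017]
5935 [-0.00827311 -0.00568491  0.0409835 ]
```

View pics/w11.png

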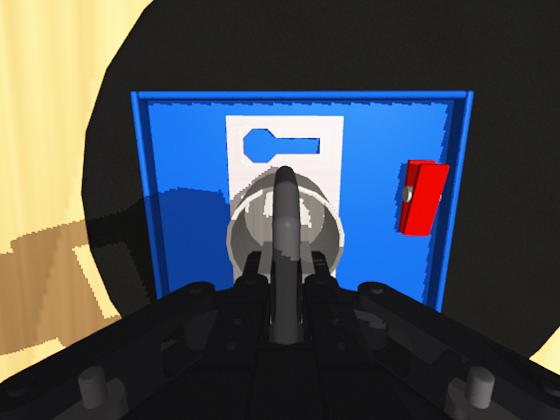

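The plate top is at 0.041 m, level within 0.5°, inside the tray and well clear of the clip at (425,198). Release.

```bash
python3 -m crank '[[0,0,0,0,0,0],[0,0,0,0,0,0],[0,0,0,0,0,0],[0,0,0,0,0,0],[0,0,0,0,0,0],[0,0,0,0,0,0],[0,0,0,0,0,0],[0,0,0,0,0,0]]' 1 40
python3 - <<'E'
from tgt import *
togo([.5,.2345,.24],7.9)
c=bot.capture("wrist");cv2.imwrite("pics/w12.png",c["image"][:,:,::-1])
E
```

```text
time: 11.53
tcp_pos: [0.5037, 0.2357, 0.1109]
tool_rot: [0.657, 0.754, 0.005, 0.002]
contact_force: [-0.5, -0.7, -0.3]
width: 0.0853
t 11.53 tcp [0.5037 0.2357 0.1109] togo tool mm [  -0.4   -2.6 -129.2] F [-0.5 -0.7 -0.3] w 0.0853 q [0.37 0.19 1.47 0.   1.47 0.23]
jaw deg 7.8 tool z tilt [0.009  0.0041]
turn [ 0.0095 -0.0029 -0.0018]
```

View pics/w12.png

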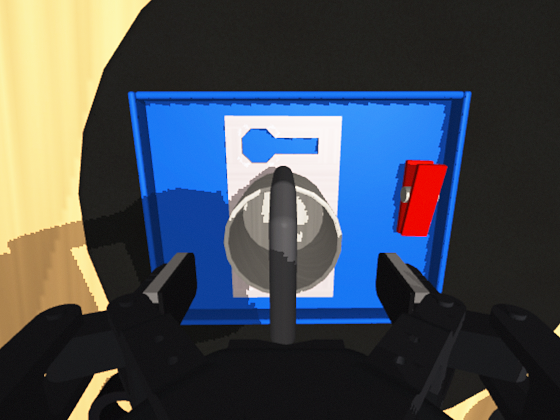

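The pot stands free, with the jaws well apart either side of the bar. Go straight up.

```bash
python3 -m crank '[[0,0,-10,0.006,0,0],[0,0,-25,0,0,0],[0,0,-35,0,0,0],[0,0,-38,0,0,0],[0,0,-38,0,0,0],[-10,0,-10,0,0,0],[-30,0,0,0,0,0],[-10,0,0,0,0,0]]'
python3 - <<'E'
from tgt import *
togo([.5,.2345,.24],7.9)
for n in("wrist","scene","top"):
    c=bot.capture(n);np.savez(f"/tmp/f_{n}.npz",**c);cv2.imwrite(f"pics/f_{n}.png",c["image"][:,:,::-1])
c=np.load("/tmp/f_wrist.npz");hsv=cv2.cvtColor(c["image"],cv2.COLOR_RGB2HSV);W=cloud(c);z=W[...,2]
pl=(hsv[...,2]>190)&(hsv[...,1]<60)&(z>.03)&(z<.055);n_,L,S,_=cv2.connectedComponentsWithStats(pl.astype(np.uint8));pl=L==1+np.argmax(S[1:,4]);q=W[pl]
print(len(q),np.linalg.lstsq(np.c_[q[:,:2]-q[:,:2].mean(0),np.ones(len(q))],q[:,2],rcond=None)[0],rect(q[:,:2]))
b=((hsv[...,0]>100)&(hsv[...,0]<130)&(hsv[...,1]>150)&(hsv[...,2]>40)).astype(np.uint8)
cs,_=cv2.findContours(b,cv2.RETR_EXTERNAL,cv2.CHAIN_APPROX_NONE);print("tray",rect(ray(c,max(cs,key=cv2.contourArea)[:,0],.052)[:,:2]))
r=((hsv[...,0]<8)|(hsv[...,0]>172))&(hsv[...,1]>130)&(hsv[...,2]>60);m=W[r];m=m[(m[:,2]>.035)&(m[:,2]<.07)];print("clip",rect(m[:,:2]))
E
```

```text
time: 12.25
tcp_pos: [0.5085, 0.1855, 0.2718]
tool_rot: [0.656, 0.755, 0.0, -0.001]
contact_force: [0.6, -0.8, -0.1]
width: 0.0852
t 12.25 tcp [0.5085 0.1855 0.2718] togo tool mm [49.6 -1.6 31.9] F [ 0.6 -0.8 -0.1] w 0.0852 q [0.28 0.09 1.26 0.   1.79 0.14]
jaw deg 8.05 tool z tilt [-0.0014  0.0013]
turn [-0.0012 -0.0014  0.0027]
3242 [-0.00327786 -0.00249792  0.04073608] (array([501.7, 235.8]), array([ 85.2, 147.1]), 7.5)
tray (array([513.7, 235.6]), array([231.1, 180. ]), 7.7)
clip (array([601. , 261.3]), array([21.3, 55.9]), 5.6)
```

View pics/f_wrist.png

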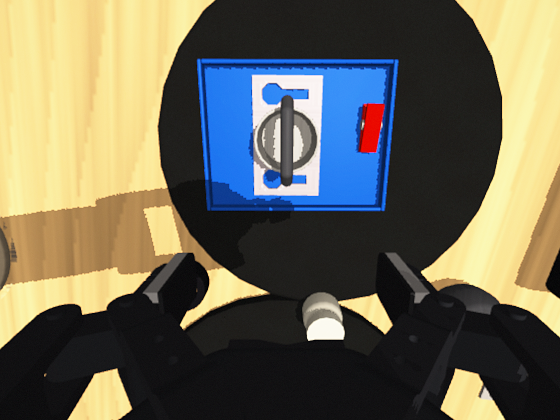

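View pics/f_scene.png

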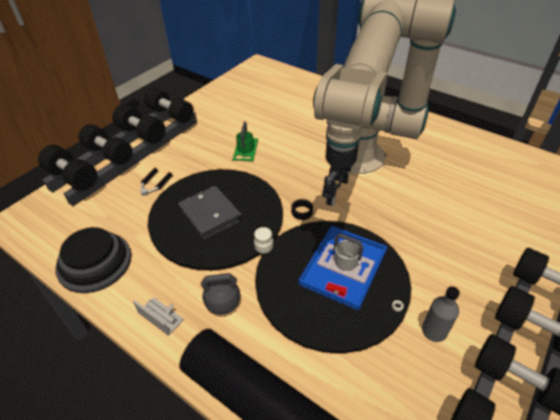

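The wrist view shows the pot upright in the tray at (287,137) and the clip at (371,128) with a wide gap. The scene view shows the bare stand at (210,212), the jar (263,240), collar (302,209), kettlebell (221,295), ring (397,305) and green pot (245,148) where they were. The arm is clear, so I hand in.

```bash
python3 -c "
from station import bot
o=bot.get_obs();print(o['time'],o['joint_vel'].round(3) if hasattr(o['joint_vel'],'round') else o['joint_vel'])
print(bot.hand_in())"
```

```text
12.4 [ 0.024  0.016  0.009  0.003 -0.     0.006]
the job is handed in; nothing more can be done
None
```

The chalk pot is off its stand and standing in the tray. I slid it about 35 mm until the stud head I could see was centred in its wide hole; the arm hid the other one. I then lifted it by the arch handle, set it down, let go and handed in at 12.4 s.

**Last checks:**
- **Pot:** the plate lies flat on the tray floor. Its top is at z = 0.041 m (expected 0.040), the slope is under 0.3°, and it is centred about 12 mm from the tray centre.
- **Clip:** by the same measurements the plate stays about 45 mm from it. The clip's fitted position changed by about 0.5 mm, which is within measuring error.
- **Tray and other things:** the tray's fit is unchanged. In the scene view the jar, collar, kettlebell, ring and green look-alike appear where they were. I did not measure their positions.
- **Set-down:** the wrist force eased from −5 N to 0 N before release. The largest I read was about 6 N, roughly the pot's weight.

**What failed or disagreed:**
- **First grasp missed:** the jaws shut just above the bar without moving the pot. The camera depth showed the shut fingertips about 16 mm behind the reported TCP, while the text says 22 mm ahead. I lowered the TCP by about 38 mm and the second grasp held.
- **Grip width:** at 100 N it read about 9 mm on the 12 mm bar, and 12.1 mm at 60 N. The pictures showed no slip.
- **Drift:** the tool drifted a few millimetres sideways while lowering and releasing the pot, without visible effect.

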